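# Tip the heavier counter tray into its lip corner

## Robot

A 7-joint arm with a two-finger parallel gripper is mounted at the origin on the work surface. World frame = base frame: x ahead of the robot, y to its left, z up, the work surface at z = 0. Lengths are in m, angles in rad, forces in N, time in s.
With the tool pointing down it reaches from about 0.425 to 0.875 m from the base axis. Payload 4.7 kg.
Tool frame: the origin (TCP) lies on the centre line of the jaws, within the pads' length; the fingertips stand 25 mm ahead of it and the grasp point (between the pads) lies 6 mm ahead of it (bot.tip_extent is the distance from the TCP to the fingertips, in m); z points along the fingers, y is the line along which they close (so a half turn about z gives the same grasp; the last joint's range is limited). The gripper opens to 87 mm and grips with 3 to 60 N. Pads are 19 mm wide; open, the fingers measure 117 mm over their backs; the gripper's body (75 mm by 190 mm) begins 51 mm behind the grasp point.
Start: joints at [-1.19, 0.321, -0.07, 1.45, 0.023, 1.371, -0.057], TCP at [0.233, 0.607, 0.248] pointing down, gripper open.
Joint ranges: [-2.86, 2.86], [-0.3, 2.09], [-1.38, 1.24], [0.06, 2.45], [-1.56, 4.7], [0.09, 2.05], [-2.69, 2.69]. Speed limits (rad/s): [2.57, 2.57, 3.14, 3.14, 3.14, 3.14, 3.14].

## Interface

Orientations are given as [roll, pitch, yaw] about the fixed x, y, z axes, in that order (R = Rz(yaw) Ry(pitch) Rx(roll)).
In Python, from plant import bot gives the robot as it stands. The module is installed in compiled form; this text tells all that it offers.
- The arm moves only by the tool drive_tool, never from a script. Its argument "targets" is a list of rows, each a list of 7 numbers: the finger opening in cm, from 0 to 8.7, then the shift along the tool's x, y, z in a scale on which 1.0 is 50 cm, then the turn, a rotation vector about the tool's x, y, z in normalised numbers (1 is pi rad). A call has 1 to 20 rows; each row is the pose to reach, as a shift and turn from the pose commanded when the call began, along the tool's axes at that moment; what a row does not reach only later rows make up. A row lasts 1/8 s, in which the tool goes at most 62.5 mm and 10.7 degrees, less where a joint would pass 70% of its speed; a pose out of reach is approached as far as the arm can. A call with a gripper value outside its range is refused whole. The fingers move at their own pace and stop on an object; "grip_force" is the grip in N (left out, the last holds). Time passes only in rows, so rows that repeat a pose let the fingers close. It gives the time, the measured TCP pose, the force, the opening and the grip force at its end, in the units of the state.
- bot.get_obs(): the state, without advancing time (a new reading comes with each control period).
- bot.get_image(name): name is "scene" or "top" or "wrist"; returns the picture (420x560x3 uint8, red, green, blue); there is no depth.
- bot.camera_params(name): a dict with "fx", "fy", "cx", "cy" (pixels), "eye" and "rotation" of the camera in the world. Camera axes: x right, y down, z forward; pixel columns grow to the right and rows downward; lengths in m; the calibration is good to about 2 mm. A picture is of the moment at which its call begins: read the wrist's pose just before it. camera_params takes no time and is no camera call; for the wrist camera it gives the pose at the moment of the call.
- bot.finish_job(): hands the job in; it is judged then, once.
The state is a dict: "time": time; "joint_pos": joint angles; "joint_vel": joint speeds; "joint_efforts": joint torques, N m; "tool_pos": TCP position; "orientation": TCP orientation; "wrist_force": force on the tool from outside, world axes, zero at the start; "wrist_torque": the same for the moment, N m; "gripper_width": finger opening in m; "gripper_force": force on a finger pad.
Only numpy, scipy, OpenCV 4.12 (cv2) and the standard library are available. Lean on these libraries where they do the work, as an engineer would, in place of code of your own. Each camera call takes 0.05 s, during which the arm holds its last target. There are 200 camera calls.

## Task

One of the two matching white trays holds solid steel counters and the other plated plastic ones that look the same, so only the weight tells the trays apart. Lift the heavier tray clear of the desk and tip it, with the corner beside the thumb lip lowest, until all three counters have slid together into that corner, and finish while still holding it tipped and steady in the air so that I can pick them out. Spill nothing, leave the lighter tray standing level on the desk, and do not disturb the mug, pencil, protractor or organisers.

Things in the scene. Friction and masses are not known exactly. Their poses are not given: they have to be found in the camera images.
- tray_1: One of two identical open white plastic trays, 150 x 104 mm (x by y), rim 30 mm high, walls and floor 4 mm, 150 g empty; which is heavier cannot be seen and varies. A handle bar bridges it lengthwise. A flat thumb lip, 30 mm wide, sticks out 16 mm of the rim at its (-x, +y) corner only. Origin: centre of underside, z up. Lip end starts roughly towards the robot (yaw within 0.65 rad).
- tray_1_handle (a point): Centre of the handle bar of tray_1, 85 mm above its underside; axes as the tray. The bar runs along x, 18 mm wide (y), 14 mm tall, 134 mm clear between its end posts, 48 mm clear above the rim. Grip it here from above, fingers closing along the tray's y.
- tray_1_corner (a point): The inner corner of tray_1 next to its thumb lip, at floor level: (-71, 48, 4) mm in the tray's frame.
- counter_1a: Loose silver-coloured round counter lying in tray_1, 24 mm diameter, 12 mm high. Origin: centre of its underside. About 43 g each if solid steel (three of them in one tray), about 10 g each if plated plastic (three in the other); they look the same. Smooth: friction in the tray about 0.2.
- counter_1b: Loose silver-coloured round counter lying in tray_1, 24 mm diameter, 12 mm high. Origin: centre of its underside. About 43 g each if solid steel (three of them in one tray), about 10 g each if plated plastic (three in the other); they look the same. Smooth: friction in the tray about 0.2.
- counter_1c: Loose silver-coloured round counter lying in tray_1, 24 mm diameter, 12 mm high. Origin: centre of its underside. About 43 g each if solid steel (three of them in one tray), about 10 g each if plated plastic (three in the other); they look the same. Smooth: friction in the tray about 0.2.
- tray_2: One of two identical open white plastic trays, 150 x 104 mm (x by y), rim 30 mm high, walls and floor 4 mm, 150 g empty; which is heavier cannot be seen and varies. A handle bar bridges it lengthwise. A flat thumb lip, 30 mm wide, sticks out 16 mm of the rim at its (-x, +y) corner only. Origin: centre of underside, z up. Lip end starts roughly towards the robot (yaw within 0.65 rad).
- tray_2_handle (a point): Centre of the handle bar of tray_2, 85 mm above its underside; axes as the tray. The bar runs along x, 18 mm wide (y), 14 mm tall, 134 mm clear between its end posts, 48 mm clear above the rim. Grip it here from above, fingers closing along the tray's y.
- tray_2_corner (a point): The inner corner of tray_2 next to its thumb lip, at floor level: (-71, 48, 4) mm in the tray's frame.
- counter_2a: Loose silver-coloured round counter lying in tray_2, 24 mm diameter, 12 mm high. Origin: centre of its underside. About 43 g each if solid steel (three of them in one tray), about 10 g each if plated plastic (three in the other); they look the same. Smooth: friction in the tray about 0.2.
- counter_2b: Loose silver-coloured round counter lying in tray_2, 24 mm diameter, 12 mm high. Origin: centre of its underside. About 43 g each if solid steel (three of them in one tray), about 10 g each if plated plastic (three in the other); they look the same. Smooth: friction in the tray about 0.2.
- counter_2c: Loose silver-coloured round counter lying in tray_2, 24 mm diameter, 12 mm high. Origin: centre of its underside. About 43 g each if solid steel (three of them in one tray), about 10 g each if plated plastic (three in the other); they look the same. Smooth: friction in the tray about 0.2.
- mug: White ceramic mug, 80 mm across, 92 mm tall, standing on the far part of the desk. Origin: centre of its underside. Bystander.
- pencil: Black mechanical pencil, about 140 mm long, 9 mm thick, lying between the trays. Origin: its middle, underside. Bystander.
- protractor: Clear plastic half-round protractor, 104 mm wide, 4 mm thick, lying on the far part of the desk. Origin: within it, underside. Bystander.
- organiser_left: Clear acrylic two-tier organiser standing fixed at the left side of the desk, 220 mm long, 160 mm deep, 145 mm tall at the back (away from the trays), holding the compass. Origin: centre of its underside. Bystander.
- organiser_right: Clear acrylic two-tier organiser standing fixed at the right side of the desk, 220 mm long, 160 mm deep, 145 mm tall at the back (away from the trays), holding the eraser. Origin: centre of its underside. Bystander.

How it is judged:
On the way:
1. the heavier tray is lifted clear of the desk (height (world z) of tray_2_handle above 0.11 m and height (world z) of tray_2_corner above 0.015 m and contact force between the fingers and tray_2 above 1 N), for 0.2 s.
At the end, for the whole second after the job is handed in: The steel-counter tray is held still in the air, touching nothing else, tipped 0.25 to 1.0 rad, lip end and lip side each 4 deg or more down, lip corner 25 mm or more up; its 3 counters centred within 70 mm of that corner. The other tray stands level on the desk with its counters (angle between tray_2's own z axis and vertical between 0.25 and 1 rad and angle between tray_2's own x axis and vertical below 1.5 rad and angle between tray_2's own y axis and vertical above 1.64 rad and height (world z) of tray_2_corner above 0.025 m and contact force between the fingers and tray_2 above 1 N and linear speed of each of tray_2, counter_2a, counter_2b, counter_2c below 0.03 m/s and contact force between tray_2 and tray_1 below 0.1 N and contact force between tray_2 and mug below 0.1 N and contact force between tray_2 and organiser_left below 0.1 N and contact force between tray_2 and organiser_right below 0.1 N and distance between each of counter_2a, counter_2b, counter_2c and tray_2_corner below 0.07 m and distance between each of counter_1a, counter_1b, counter_1c and tray_1 below 0.085 m and z of each of counter_1a, counter_1b, counter_1c in the frame of tray_1 above 0.002 m and height (world z) of each of counter_1a, counter_1b, counter_1c below 0.03 m and height (world z) of tray_1 below 0.01 m and angle between tray_1's own z axis and vertical below 0.1 rad); the arm keeps its last pose, push and grip.
It fails at once if a counter leaves its tray ((z of counter_1a in the frame of tray_1 above 0.06 m or z of counter_1a in the frame of tray_1 below -0.02 m) or (z of counter_1b in the frame of tray_1 above 0.06 m or z of counter_1b in the frame of tray_1 below -0.02 m) or (z of counter_1c in the frame of tray_1 above 0.06 m or z of counter_1c in the frame of tray_1 below -0.02 m) or (z of counter_2a in the frame of tray_2 above 0.06 m or z of counter_2a in the frame of tray_2 below -0.02 m) or (z of counter_2b in the frame of tray_2 above 0.06 m or z of counter_2b in the frame of tray_2 below -0.02 m) or (z of counter_2c in the frame of tray_2 above 0.06 m or z of counter_2c in the frame of tray_2 below -0.02 m)).
It fails at once if a bystander is disturbed (distance of any of mug, pencil, protractor from where it was at the start of the episode above 0.02 m or contact force between the arm and organiser_left above 2 N or contact force between the arm and organiser_right above 2 N).
It also fails if it takes over 67 s, if anything falls off the work surface, if the arm or the gripper's body presses on something with over 40 N, if the wrist force passes 120 N, or if a joint passes its speed limit or range.

## Working session

There is one attempt and no reset: what is moved stays moved. The work goes in short steps, Python scripts to look and compute and a tool call to move; the robot and the scene stay as the last step left them, time stands still between calls to the robot, and variables do not carry over. Pictures are saved under pics/ and viewed, at most 10 in all, crops included, and the job is handed in when it is done.

Besides the shell and the picture viewer there is one more tool, called as name(argument=value, ...) on one line, values as JSON. drive_tool: Moves the arm, as the interface text tells. Its arguments: {"type":"object","properties":{"targets":{"type":"array","items":{"type":"array","items":{"type":"number"}}},"grip_force":{"type":"number"}},"required":["targets"]}

```bash
mkdir -p pics; cat > h.py <<'E'
import numpy as np, cv2
from plant import bot
from scipy.spatial.transform import Rotation as R
def snap(name,f):
    p=bot.camera_params(name); im=bot.get_image(name); cv2.imwrite(f'pics/{f}.png',im[:,:,::-1]); np.save(f'pics/{f}.npy',np.array([p],dtype=object),allow_pickle=True); return im,p
def load(f): return cv2.imread(f'pics/{f}.png')[:,:,::-1], np.load(f'pics/{f}.npy',allow_pickle=True)[0]
def ray(p,uv):
    uv=np.atleast_2d(np.asarray(uv,float)); d=np.c_[(uv[:,0]-p['cx'])/p['fx'],(uv[:,1]-p['cy'])/p['fy'],np.ones(len(uv))]
    return np.asarray(p['eye']),d@np.asarray(p['rotation']).T
def onplane(p,uv,z):
    e,d=ray(p,uv); return e+d*((z-e[2])/d[:,2])[:,None]
def proj(p,X):
    c=(np.atleast_2d(X)-np.asarray(p['eye']))@np.asarray(p['rotation']); return np.c_[c[:,0]/c[:,2]*p['fx']+p['cx'],c[:,1]/c[:,2]*p['fy']+p['cy']]
def tri(p1,u1,p2,u2):
    e1,d1=ray(p1,u1); e2,d2=ray(p2,u2); out=[]
    for a,b in zip(d1,d2):
        s=np.linalg.lstsq(np.c_[a,-b],e2-e1,rcond=None)[0]; q1=e1+a*s[0]; q2=e2+b*s[1]; out.append(np.r_[(q1+q2)/2,np.linalg.norm(q1-q2)])
    return np.array(out)
E
python3 - <<'E'
from h import *
for n in('scene','top'):
    im,p=snap(n,n+'0'); print(n,p)
print(bot.get_obs())
a=cv2.imread('pics/scene0.png');b=cv2.imread('pics/top0.png')
E
```

```text
scene {'fx': 535.6835654279654, 'fy': 535.6835654279654, 'cx': 279.8092430609775, 'cy': 209.4066847820661, 'eye': array([ 1.01742308, -0.65771422,  1.4469259 ]), 'rotation': array([-2.6233183 , -0.00975982,  0.59378447])}
top {'fx': 453.159726880809, 'fy': 453.159726880809, 'cx': 277.41146241669884, 'cy': 200.34563855405807, 'eye': array([0.34259407, 0.01993672, 1.39347125]), 'rotation': array([-2.95137121e+00, -5.84254674e-04, -1.58885824e+00])}
{'time': 0.1, 'joint_pos': array([-1.18989003,  0.3217328 , -0.07009646,  1.45154343,  0.02258461,
        1.37084502, -0.05685767]), 'joint_vel': array([ 0.0006821 , -0.00178316,  0.00085949, -0.0022564 ,  0.00147727,
       -0.00209791, -0.00225772]), 'joint_efforts': array([-5.60257376e-05, -4.92574060e+01, -4.05724626e-01, -3.13398349e+01,
       -6.42852439e-02,  3.95593140e-02,  6.61459035e-05]), 'tool_pos': array([0.23297895, 0.60631391, 0.24658621]), 'orientation': array([-3.13985265e+00,  7.67899240e-05,  2.77486447e+00]), 'wrist_force': array([-0.3700218 , -0.58102512, -0.51833068]), 'wrist_torque': array([-0.02002856, -0.03269262,  0.02192841]), 'gripper_force': 0.0, 'gripper_width': 0.0869332035803949}
```

```bash
sed -i "s/p=bot.camera_params(name); im/p=bot.camera_params(name); p['rotation']=R.from_euler('xyz',p['rotation']).as_matrix(); im/" h.py
python3 - <<'E'
from h import *
for n in('scene','top'):
    im,p=snap(n,n+'0'); print(proj(p,[[.6,0,0],[.6,.2,0]]))
E
```

```text
[[282.38439878 222.59076294]
 [316.99142261 177.42915567]]
[[282.03886519 203.67102437]
 [218.05881451 204.800757  ]]
```

View pics/scene0.png

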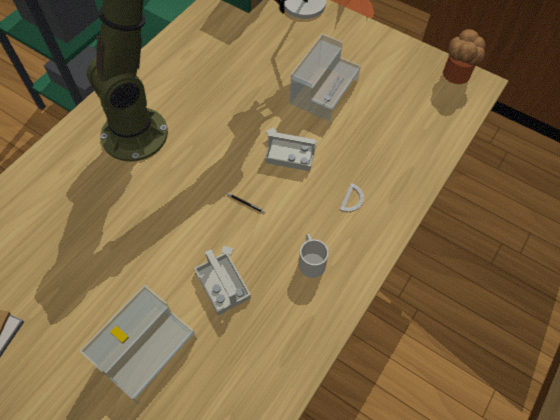

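View pics/top0.png

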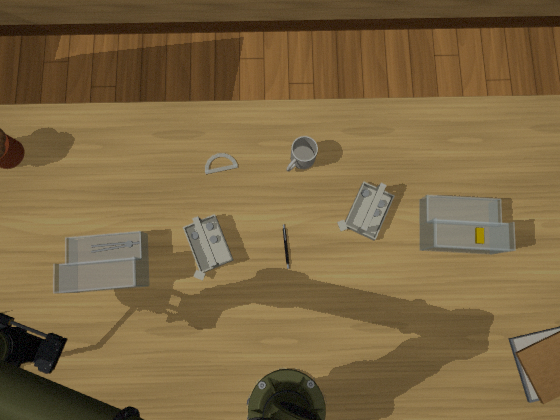

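The top view shows the left tray near (208,245) with its lip at (200,274), and the right tray near (367,211) with its lip at (343,226). The pencil is at (287,246), the mug at (303,152) and the organisers at (100,262) and (467,222). I'll enlarge the trays.

```bash
python3 - <<'E'
from h import *
a=cv2.imread('pics/scene0.png');b=cv2.imread('pics/top0.png')
def c(i,x,y): return cv2.resize(i[y:y+75,x:x+80],(400,375),interpolation=cv2.INTER_CUBIC)[:300*5//4]
def c(i,x,y): return cv2.resize(i[y:y+75,x:x+100],(400,300),interpolation=cv2.INTER_CUBIC)
cv2.imwrite('pics/z.png',np.vstack([np.hstack([c(a,240,115),c(a,170,240)]),np.hstack([c(b,160,207),c(b,320,170)])]))
E
```

```text
(no output)
```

View pics/z.png

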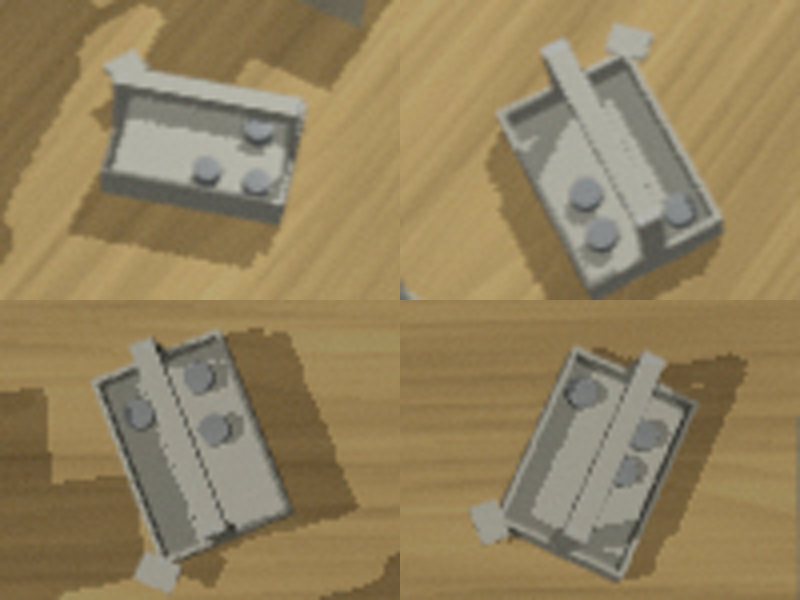

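```bash
python3 - <<'E'
from h import *
_,pt=load('top0');_,ps=load('scene0')
for n,t,s in(('L',[(196.5,217.75),(213.5,265.2)],[(315.75,140.75),(272,135.7)]),('R',[(383,184.5),(365,229.25)],[(231.25,295),(208.75,251.5)])):
    X=tri(pt,t,ps,s); print(n,X.round(4)); Y=onplane(pt,t,.092); d=Y[0]-Y[1]; print(Y.mean(0),np.linalg.norm(d),np.arctan2(d[1],d[0]))
print('mug,pencil,prot',onplane(pt,[(303,152)],.09),onplane(pt,[(285,225),(290,268),(221,163)],0))
print(onplane(pt,[(75,240),(145,234),(137,288),(56,290),(422,250),(425,197),(515,250)],.1).round(3))
im,p=snap('wrist','w0'); print(p)
o=bot.get_obs();print(o['tool_pos'],R.from_euler('xyz',o['orientation']).as_matrix().round(3))
E
```

```text
L [[0.5488 0.2532 0.0958 0.0095]
 [0.4134 0.2066 0.0721 0.0111]]
[0.47718507 0.22516943 0.092     ] 0.14643543392089578 0.35218156286971886
R [[ 0.6355 -0.2988  0.0875  0.0017]
 [ 0.5057 -0.235   0.0912  0.0059]]
[ 0.56931142 -0.26699112  0.092     ] 0.14466065632152894 -0.42955810867518596
mug,pencil,prot [[ 0.73937171 -0.0645345   0.09      ]] [[ 0.53262951 -0.00783152  0.        ]
 [ 0.40046864 -0.02024927  0.        ]
 [ 0.73505675  0.19154952  0.        ]]
[[ 0.487  0.595  0.1  ]
 [ 0.5    0.396  0.1  ]
 [ 0.349  0.413  0.1  ]
 [ 0.347  0.639  0.1  ]
 [ 0.44  -0.394  0.1  ]
 [ 0.594 -0.415  0.1  ]
 [ 0.435 -0.659  0.1  ]]
{'fx': 303.2576078675458, 'fy': 303.2576078675458, 'cx': 286.35377583997644, 'cy': 208.13663455654213, 'eye': array([0.15431512, 0.63611863, 0.38382332]), 'rotation': array([[ 0.3592113 ,  0.8898452 ,  0.28132322],
       [ 0.93325374, -0.34180158, -0.11049495],
       [-0.00216668,  0.30223698, -0.95323036]])}
[0.2331018  0.60652609 0.24704838] [[-0.933  0.359 -0.   ]
 [ 0.359  0.933 -0.001]
 [-0.    -0.001 -1.   ]]
```

Units first: shifts go in shares of 50 cm and turns go in shares of pi rad. So -36.4 cm / 50 = -0.728, -30 cm / 50 = -0.6, -0.72 rad / 3.1416 = -0.2292.

drive_tool(targets=[[8.7, -0.12, -0.09, 0, 0, 0, -0.0382], [8.7, -0.24, -0.18, 0, 0, 0, -0.0764], [8.7, -0.36, -0.268, 0, 0, 0, -0.1146], [8.7, -0.48, -0.356, 0, 0, 0, -0.1528], [8.7, -0.6, -0.44, 0, 0, 0, -0.191], [8.7, -0.728, -0.534, 0, 0, 0, -0.2292], [8.7, -0.728, -0.534, 0, 0, 0, -0.2292], [8.7, -0.728, -0.534, 0, 0, 0, -0.2292], [8.7, -0.728, -0.534, 0, 0, 0, -0.2292]])

```text
time: 1.38
tool_pos: [0.4774, 0.2265, 0.2476]
orientation: [3.141, -0.0, -2.79]
wrist_force: [-0.2, 0.9, -0.9]
gripper_width: 0.0871
gripper_force: 0.0
```

```bash
python3 - <<'E'
from h import *
import sys
p=bot.camera_params('wrist');p['rotation']=np.asarray(p['rotation']);im=bot.get_image('wrist');cv2.imwrite('pics/w1.png',im[:,:,::-1]);np.save('pics/w1.npy',np.array([p],dtype=object),allow_pickle=True)
o=bot.get_obs();print(o['tool_pos'],o['orientation'],o['joint_pos'])
c=np.array([.477,.225,.092]);d=np.array([np.cos(.352),np.sin(.352),0]);print(proj(p,[c+.075*d,c-.075*d]))
E
```

```text
[0.47650774 0.22820313 0.24751342] [ 3.14053939e+00 -2.50356730e-04 -2.78746861e+00] [-0.67113198  0.05988764  0.18278124  1.7587632  -0.01232996  1.32406192
  1.43926187]Traceback (most recent call last):
  File "<stdin>", line 5, in <module>
  File "h.py", line 13, in proj
    c=(np.atleast_2d(X)-np.asarray(p['eye']))@np.asarray(p['rotation']); return np.c_[c[:,0]/c[:,2]*p['fx']+p['cx'],c[:,1]/c[:,2]*p['fy']+p['cy']]
                                                                                      ~^^^^^
IndexError: too many indices for array: array is 1-dimensional, but 2 were indexed
```

View pics/w1.png

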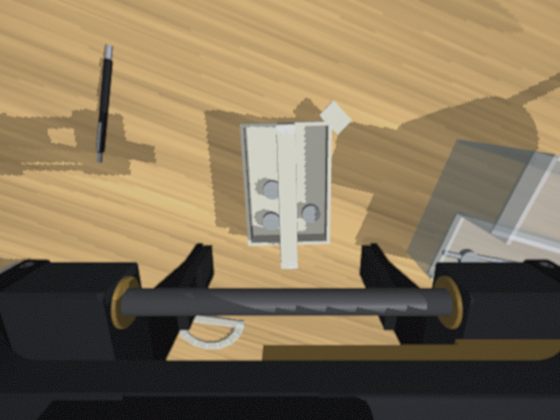

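The wrist view shows the left tray's bar from (287,124) to (289,268), well aligned with the jaws. The lip is at (335,118).

```bash
python3 - <<'E'
from h import *
im,p=load('w1');p['rotation']=R.from_euler('xyz',p['rotation']).as_matrix();np.save('pics/w1.npy',np.array([p],dtype=object),allow_pickle=True)
_,pt=load('top0')
for r in (140,160,180,200,220,235,250,260):
    g=im[r].astype(int); print(r,[(c) for c in range(262,312) if abs(g[c+1].sum()-g[c-1].sum())>60], im[r,280:290].mean(0).round())
X=tri(pt,[(196.5,217.75),(213.5,265.2)],p,[(288.5,268),(287,123.5)]);print(X)
Y=onplane(p,[(288.5,268),(287,123.5)],.092);d=Y[0]-Y[1];print(Y,np.linalg.norm(d),np.arctan2(d[1],d[0]),Y.mean(0))
E
```

```text
140 [275, 277, 303, 304, 305] [209. 209. 198.]
160 [278, 304, 305, 306] [209. 209. 198.]
180 [274, 275, 278, 279, 304, 305, 306] [209. 209. 197.]
200 [305, 306] [208. 209. 197.]
220 [279, 280, 303, 304, 305] [208. 208. 196.]
235 [279, 280, 281, 295, 296, 297, 298] [204. 204. 192.]
250 [280, 281, 296, 297] [205. 204. 190.]
260 [281, 282, 297, 298] [203. 201. 186.]
[[0.54502251 0.25140259 0.09741376 0.00381655]
 [0.40827029 0.20122286 0.08321191 0.00128486]]
[[0.54786564 0.25439513 0.092     ]
 [0.40735907 0.20121077 0.092     ]] 0.15023539391362983 0.3618519934393899 [0.47761235 0.22780295 0.092     ]
```

Converted, 15.7 cm / 50 = 0.314, 14.5 cm / 50 = 0.29.

drive_tool(targets=[[8.7, 0, 0, 0.08, 0, 0, 0], [8.7, 0, 0, 0.16, 0, 0, 0], [8.7, 0, 0, 0.24, 0, 0, 0], [8.7, 0, 0, 0.29, 0, 0, 0], [8.7, 0, 0, 0.314, 0, 0, 0], [8.7, 0, 0, 0.314, 0, 0, 0], [5, 0, 0, 0.314, 0, 0, 0], [2.5, 0, 0, 0.314, 0, 0, 0], [1, 0, 0, 0.314, 0, 0, 0], [1, 0, 0, 0.314, 0, 0, 0], [1, 0, 0, 0.314, 0, 0, 0], [1, 0, 0, 0.314, 0, 0, 0]], grip_force=36)

```text
time: 2.92
tool_pos: [0.4772, 0.227, 0.0906]
orientation: [3.142, 0.0, -2.788]
wrist_force: [-0.1, 0.5, 0.4]
gripper_width: 0.0348
gripper_force: 0.0
```

drive_tool(targets=[[1, 0, 0, 0, 0, 0, 0], [1, 0, 0, 0, 0, 0, 0], [1, 0, 0, 0, 0, 0, 0], [1, 0, 0, 0, 0, 0, 0], [1, 0, 0, 0, 0, 0, 0], [1, 0, 0, 0, 0, 0, 0]])

```text
time: 3.68
tool_pos: [0.4771, 0.227, 0.0905]
orientation: [3.142, -0.0, -2.788]
wrist_force: [0.2, 0.6, -1.6]
gripper_width: 0.0178
gripper_force: 35.9
```

```bash
cat > wt.py <<'E'
from h import *
f=[];e=[]
for i in range(12):
    bot.get_image('top'); o=bot.get_obs(); f.append(np.r_[o['wrist_force'],o['wrist_torque']]); e.append(o['joint_efforts'])
print(o['time'],o['tool_pos'],o['gripper_width'],o['gripper_force']);print(np.mean(f,0).round(3),np.std(f,0).round(2));print(np.mean(e,0).round(3),np.std(e,0).round(3))
E
python3 wt.py
```

```text
4.275 [0.47712518 0.22689786 0.09050998] 0.01749165187712103 35.865080896764994
[-0.201  0.054 -1.232  0.114  0.044 -0.003] [0.38 0.46 0.39 0.03 0.03 0.02]
[ 1.7200e-01 -3.8113e+01  1.4790e+00 -2.7436e+01  1.2500e-01  9.8000e-02
 -7.0000e-03] [0.052 0.106 0.05  0.109 0.032 0.019 0.   ]
```

Converted, -2.5 cm / 50 = -0.05, -2 cm / 50 = -0.04.

drive_tool(targets=[[1, 0, 0, -0.01, 0, 0, 0], [1, 0, 0, -0.02, 0, 0, 0], [1, 0, 0, -0.03, 0, 0, 0], [1, 0, 0, -0.04, 0, 0, 0], [1, 0, 0, -0.05, 0, 0, 0], [1, 0, 0, -0.05, 0, 0, 0], [1, 0, 0, -0.05, 0, 0, 0], [1, 0, 0, -0.05, 0, 0, 0], [1, 0, 0, -0.05, 0, 0, 0], [1, 0, 0, -0.05, 0, 0, 0]])

```text
time: 5.52
tool_pos: [0.4771, 0.227, 0.1155]
orientation: [-3.142, -0.0, -2.788]
wrist_force: [0.1, 0.4, -2.3]
gripper_width: 0.0175
gripper_force: 35.9
```

```bash
python3 wt.py
```

```text
6.125 [0.47720454 0.22702041 0.11560485] 0.0175697258797067 35.864617601037025
[-2.320e-01 -1.000e-02 -1.595e+00  3.600e-02  2.700e-02 -1.000e-03] [0.55 0.34 0.48 0.02 0.02 0.02]
[-1.0000e-03 -3.7592e+01  1.1330e+00 -2.8581e+01  3.8000e-02  6.9000e-02
  1.0000e-03] [0.001 0.004 0.    0.005 0.    0.001 0.   ]
```

The reading of about 1.6 N fits the light tray (1.77 N expected, against 2.74 N for the heavy one). I'll set it down and check the unloaded bias in the same pose.

Converted, 2.5 cm / 50 = 0.05, 2.45 cm / 50 = 0.049.

drive_tool(targets=[[1, 0, 0, 0.012, 0, 0, 0], [1, 0, 0, 0.024, 0, 0, 0], [1, 0, 0, 0.034, 0, 0, 0], [1, 0, 0, 0.042, 0, 0, 0], [1, 0, 0, 0.046, 0, 0, 0], [1, 0, 0, 0.049, 0, 0, 0], [1, 0, 0, 0.05, 0, 0, 0], [1, 0, 0, 0.05, 0, 0, 0], [3, 0, 0, 0.05, 0, 0, 0], [6, 0, 0, 0.05, 0, 0, 0], [8.7, 0, 0, 0.05, 0, 0, 0], [8.7, 0, 0, 0.05, 0, 0, 0], [8.7, 0, 0, 0.05, 0, 0, 0], [8.7, 0, 0, 0.03, 0, 0, 0], [8.7, 0, 0, 0, 0, 0, 0], [8.7, 0, 0, 0, 0, 0, 0], [8.7, 0, 0, 0, 0, 0, 0], [8.7, 0, 0, 0, 0, 0, 0]])

```text
time: 8.38
tool_pos: [0.4769, 0.2268, 0.1152]
orientation: [-3.141, -0.001, -2.788]
wrist_force: [0.5, -0.4, -0.8]
gripper_width: 0.0867
gripper_force: 0.0
```

```bash
python3 wt.py
```

```text
8.975 [0.47718425 0.22700455 0.11557451] 0.08688993774633483 0.0
[-0.173 -0.087 -0.052  0.064  0.033 -0.009] [0.49 0.45 0.44 0.02 0.02 0.02]
[-0.0000e+00 -3.6656e+01  1.1050e+00 -2.7743e+01  3.6000e-02  8.3000e-02
  0.0000e+00] [0.001 0.055 0.002 0.027 0.    0.001 0.   ]
```

The unloaded bias is about 0, and the joint-2 torque difference gives 1.77 N. The left tray is therefore the light one, and the right tray is the target.

Converted, -49.5 cm / 50 = -0.99, -13.5 cm / 50 = -0.27, 0.783 rad / 3.1416 = 0.2492.

drive_tool(targets=[[8.7, 0, 0, -0.1, 0, 0, 0], [8.7, 0, 0, -0.2, 0, 0, 0], [8.7, 0, 0, -0.27, 0, 0, 0], [8.7, 0.018, -0.11, -0.27, 0, 0, 0.0286], [8.7, 0.038, -0.22, -0.27, 0, 0, 0.0541], [8.7, 0.056, -0.33, -0.27, 0, 0, 0.0828], [8.7, 0.076, -0.44, -0.27, 0, 0, 0.1114], [8.7, 0.094, -0.55, -0.27, 0, 0, 0.1369], [8.7, 0.112, -0.66, -0.27, 0, 0, 0.1655], [8.7, 0.132, -0.77, -0.27, 0, 0, 0.1942], [8.7, 0.15, -0.88, -0.27, 0, 0, 0.2228], [8.7, 0.17, -0.99, -0.27, 0, 0, 0.2492], [8.7, 0.17, -0.99, -0.27, 0, 0, 0.2492], [8.7, 0.17, -0.99, -0.27, 0, 0, 0.2492], [8.7, 0.17, -0.99, -0.27, 0, 0, 0.2492]])

```text
time: 10.85
tool_pos: [0.5692, -0.2647, 0.2505]
orientation: [3.14, -0.0, 2.715]
wrist_force: [-0.1, -0.7, -0.6]
gripper_width: 0.0868
gripper_force: 0.0
```

```bash
python3 - <<'E'
from h import *
im,p=snap('wrist','w2');o=bot.get_obs();print(o['tool_pos'],o['orientation'],o['joint_pos'])
c=np.array([.5693,-.267,.092]);d=np.array([np.cos(-.43),np.sin(-.43),0]);print(proj(p,[c+.075*d,c-.075*d]))
E
```

```text
[ 0.56917849 -0.26479776  0.25066696] [ 3.14026671e+00 -2.59916274e-05  2.71492342e+00] [-0.12041077  0.30729345  0.64280058  1.52752106 -0.18749795  1.36894818
  1.68170079]
[[285.11447981 266.38394599]
 [285.34689034 123.35413874]]
```

View pics/w2.png

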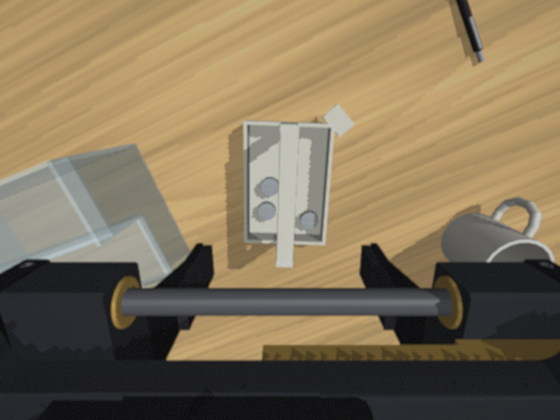

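The wrist view shows the right tray's bar from about (289,123) to (285,267), with its lip at (338,120). The organiser and the mug are clear of the jaws.

```bash
python3 - <<'E'
from h import *
im,p=load('w2');_,pt=load('top0')
E=[]
for r in (150,170,190,235,245,255,262):
    g=im[r,266:312].astype(int).sum(1); d=np.diff(g); print(r,[(i+266.5,int(d[i])) for i in range(len(d)) if abs(d[i])>45])
u=[(285.2,267),(289,123.5)]
print(tri(pt,[(383,184.5),(365,229.25)],p,u))
Y=onplane(p,u,.092);d=Y[0]-Y[1];print(Y,np.linalg.norm(d),np.arctan2(d[1],d[0]),Y.mean(0))
E
```

```text
150 [(309.5, -59), (310.5, -57)]
170 [(308.5, -61), (309.5, -51)]
190 [(278.5, 79), (307.5, -51), (308.5, -63)]
235 [(275.5, 49), (276.5, 121), (277.5, 102), (292.5, -57), (293.5, -114), (294.5, -54)]
245 [(275.5, 75), (276.5, 103), (277.5, 55), (292.5, -72), (293.5, -92)]
255 [(276.5, 82), (292.5, -84)]
262 [(275.5, 64), (276.5, 51), (292.5, -77)]
[[ 0.63272052 -0.29524839  0.10281729  0.00149669]
 [ 0.50153305 -0.23274587  0.11187701  0.00096424]]
[[ 0.63819264 -0.29849195  0.092     ]
 [ 0.50266943 -0.23266738  0.092     ]] 0.15066324412230603 -0.45214797827861364 [ 0.57043103 -0.26557966  0.092     ]
```

Converted, 15.9 cm / 50 = 0.318, 14.8 cm / 50 = 0.296, 0.025 rad / 3.1416 = 0.008.

drive_tool(targets=[[8.7, -0.002, 0, 0.08, 0, 0, 0.008], [8.7, -0.002, 0, 0.16, 0, 0, 0.008], [8.7, -0.002, 0, 0.24, 0, 0, 0.008], [8.7, -0.002, 0, 0.296, 0, 0, 0.008], [8.7, -0.002, 0, 0.318, 0, 0, 0.008], [8.7, -0.002, 0, 0.318, 0, 0, 0.008], [5, -0.002, 0, 0.318, 0, 0, 0.008], [2.5, -0.002, 0, 0.318, 0, 0, 0.008], [1, -0.002, 0, 0.318, 0, 0, 0.008], [1, -0.002, 0, 0.318, 0, 0, 0.008], [1, -0.002, 0, 0.318, 0, 0, 0.008], [1, -0.002, 0, 0.318, 0, 0, 0.008], [1, -0.002, 0, 0.318, 0, 0, 0.008], [1, -0.002, 0, 0.318, 0, 0, 0.008], [1, -0.002, 0, 0.318, 0, 0, 0.008], [1, -0.002, 0, 0.318, 0, 0, 0.008], [1, -0.002, 0, 0.318, 0, 0, 0.008]], grip_force=38)

```text
time: 13.02
tool_pos: [0.5697, -0.2669, 0.0915]
orientation: [3.141, -0.0, 2.687]
wrist_force: [1.0, 1.6, -1.8]
gripper_width: 0.0175
gripper_force: 38.0
```

Converted, -12 cm / 50 = -0.24, -11 cm / 50 = -0.22.

drive_tool(targets=[[1, 0, 0, -0.014, 0, 0, 0], [1, 0, 0, -0.028, 0, 0, 0], [1, 0, 0, -0.046, 0, 0, 0], [1, 0, 0, -0.064, 0, 0, 0], [1, 0, 0, -0.082, 0, 0, 0], [1, 0, 0, -0.1, 0, 0, 0], [1, 0, 0, -0.12, 0, 0, 0], [1, 0, 0, -0.14, 0, 0, 0], [1, 0, 0, -0.16, 0, 0, 0], [1, 0, 0, -0.18, 0, 0, 0], [1, 0, 0, -0.2, 0, 0, 0], [1, 0, 0, -0.22, 0, 0, 0], [1, 0, 0, -0.24, 0, 0, 0], [1, 0, 0, -0.24, 0, 0, 0], [1, 0, 0, -0.24, 0, 0, 0]])

```text
time: 14.9
tool_pos: [0.5694, -0.2671, 0.2112]
orientation: [3.141, -0.001, 2.687]
wrist_force: [0.0, 0.5, -4.1]
gripper_width: 0.0175
gripper_force: 38.0
```

```bash
python3 wt.py
```

```text
15.5 [ 0.56955065 -0.26729344  0.21151686] 0.017025919981337536 37.999260909855366
[ 1.080e-01 -9.700e-02 -2.899e+00  2.500e-02  1.700e-02 -1.000e-03] [0.34 0.7  0.53 0.04 0.03 0.02]
[ 4.0000e-03 -4.3612e+01  6.8710e+00 -3.1461e+01  5.9000e-02  3.7000e-02
 -0.0000e+00] [0.013 0.108 0.029 0.078 0.002 0.004 0.   ]
```

The lift reads about 2.9 N, which fits the heavy tray. I'll move to open space and tip the lip side down first.

Converted, 7.3 cm / 50 = 0.146, 7 cm / 50 = 0.14.

drive_tool(targets=[[1, 0.008, 0.006, 0, 0, 0, 0], [1, 0.024, 0.02, 0, 0, 0, 0], [1, 0.044, 0.036, 0, 0, 0, 0], [1, 0.064, 0.052, 0, 0, 0, 0], [1, 0.086, 0.07, 0, 0, 0, 0], [1, 0.106, 0.086, 0, 0, 0, 0], [1, 0.126, 0.102, 0, 0, 0, 0], [1, 0.14, 0.114, 0, 0, 0, 0], [1, 0.146, 0.118, 0, 0, 0, 0], [1, 0.146, 0.118, 0, 0, 0, 0]])

```text
time: 16.75
tool_pos: [0.5299, -0.1822, 0.2116]
orientation: [3.142, 0.0, 2.687]
wrist_force: [-1.0, -0.2, -2.6]
gripper_width: 0.0175
gripper_force: 38.0
```

Converted, 0.4 rad / 3.1416 = 0.1273.

drive_tool(targets=[[1, 0, 0, 0, 0.0095, 0, 0], [1, 0, 0, 0, 0.0191, 0, 0], [1, 0, 0, 0, 0.0286, 0, 0], [1, 0, 0, 0, 0.0382, 0, 0], [1, 0, 0, 0, 0.0477, 0, 0], [1, 0, 0, 0, 0.0573, 0, 0], [1, 0, 0, 0, 0.0668, 0, 0], [1, 0, 0, 0, 0.0764, 0, 0], [1, 0, 0, 0, 0.0859, 0, 0], [1, 0, 0, 0, 0.0955, 0, 0], [1, 0, 0, 0, 0.105, 0, 0], [1, 0, 0, 0, 0.1146, 0, 0], [1, 0, 0, 0, 0.121, 0, 0], [1, 0, 0, 0, 0.1273, 0, 0], [1, 0, 0, 0, 0.1273, 0, 0], [1, 0, 0, 0, 0.1273, 0, 0]])

```text
time: 18.75
tool_pos: [0.5299, -0.1823, 0.2116]
orientation: [-2.742, 0.0, 2.687]
wrist_force: [0.4, 0.8, -2.4]
gripper_width: 0.0175
gripper_force: 38.0
```

Converted, -0.42 rad / 3.1416 = -0.1337.

drive_tool(targets=[[1, 0, 0, 0, 0, -0.0095, 0], [1, 0, 0, 0, 0, -0.0191, 0], [1, 0, 0, 0, 0, -0.0286, 0], [1, 0, 0, 0, 0, -0.0382, 0], [1, 0, 0, 0, 0, -0.0477, 0], [1, 0, 0, 0, 0, -0.0573, 0], [1, 0, 0, 0, 0, -0.0668, 0], [1, 0, 0, 0, 0, -0.0764, 0], [1, 0, 0, 0, 0, -0.0859, 0], [1, 0, 0, 0, 0, -0.0955, 0], [1, 0, 0, 0, 0, -0.105, 0], [1, 0, 0, 0, 0, -0.1146, 0], [1, 0, 0, 0, 0, -0.1241, 0], [1, 0, 0, 0, 0, -0.1337, 0], [1, 0, 0, 0, 0, -0.1401, 0], [1, 0, 0, 0, 0, -0.1401, 0], [1, 0, 0, 0, 0, -0.1401, 0], [1, 0, 0, 0, 0, -0.1401, 0]])

```text
time: 21.0
tool_pos: [0.5301, -0.1823, 0.2117]
orientation: [-2.704, 0.403, 2.868]
wrist_force: [-0.5, -0.3, -3.1]
gripper_width: 0.0174
gripper_force: 38.0
```

```bash
python3 - <<'E'
from h import *
ws=[snap(n,n+'9')[0] for n in('wrist','scene','top')]
o=bot.get_obs();M=R.from_euler('xyz',o['orientation']).as_matrix()*[-1,1,-1]
print(o['tool_pos'],np.arccos(M[2]),o['gripper_width'])
H=o['tool_pos']-.006*M[:,2]; C=H+M@[-.071,.048,.004-.085]; print('corner',C)
P=[proj(load(n+'9')[1],C)[0] for n in('wrist','scene','top')]; print(P)
def z(i,u,s=50,k=4):
    x,y=[int(np.clip(v-s,0,m-2*s)) for v,m in zip(u,(560,420))]; return cv2.resize(i[y:y+2*s,x:x+2*s,::-1],(400,400),interpolation=cv2.INTER_CUBIC)
cv2.imwrite('pics/fin.png',np.hstack([cv2.resize(ws[0][:,:,::-1],(400,300))[:300],z(ws[1],P[1])[50:350]]))
cv2.imwrite('pics/fin2.png',ws[2][:,:,::-1])
E
```

```text
[ 0.5300129  -0.1822862   0.21160081] [1.16755341 1.97082276 0.58578359] 0.017517816481173856
corner [ 0.50638998 -0.16874904  0.09255165]
[array([354.58035703, 131.07682908]), array([222.20466411, 234.02850833]), array([341.42594054, 228.67121549])]
```

View pics/fin.png

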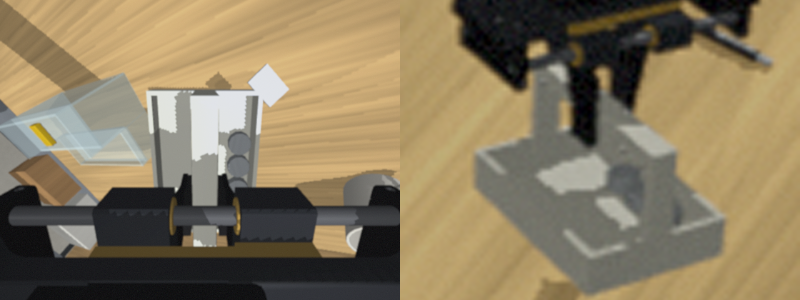

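View pics/fin2.png

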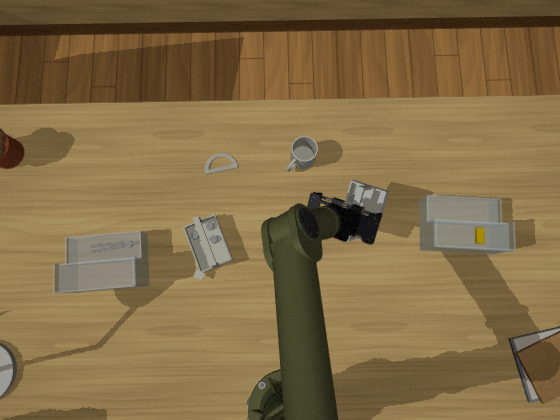

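The wrist view shows the three counters in a row along the lip-side wall at about (238,143), (238,165) and (240,185) in the half-size panel. They are about 45 mm short of the corner at (253,94). The top view shows everything else undisturbed. I'll check whether they are still sliding.

```bash
cat > chk.py <<'E'
from h import *
import sys
im,p=snap('wrist',sys.argv[1]);o=bot.get_obs();M=R.from_euler('xyz',o['orientation']).as_matrix()*[-1,1,-1]
H=o['tool_pos']-.006*M[:,2];O=H-.085*M[:,2]
# counters: bluish-grey blobs; cast onto plane of counter tops (tray z=16mm)
b=im.astype(int);m=((b[...,2]-b[...,0]>8)&(b.max(2)<190)&(b.max(2)>90)).astype(np.uint8)
m=cv2.morphologyEx(m,cv2.MORPH_OPEN,np.ones((3,3),np.uint8))
e,_=ray(p,[0,0])
for c in cv2.findContours(m,cv2.RETR_EXTERNAL,cv2.CHAIN_APPROX_NONE)[0]:
    if cv2.contourArea(c)<60: continue
    (x,y),r=cv2.minEnclosingCircle(c); _,d=ray(p,[x,y]);el=(e-O)@M;dl=(d@M)[0];t=(.016-el[2])/dl[2];q=(el+dl*t)[:2]*1000
    if abs(q[0])<90 and abs(q[1])<70: print((round(x),round(y)),round(r),q.round(),'dist to corner',np.hypot(*(q-[-71,48])).round())
print(o['time'],p['eye'].round(3),np.arccos(M[2]))
E
python3 chk.py w10
```

```text
21.2 [ 0.424 -0.093  0.293] [1.16757121 1.97083218 0.58577698]
```

```bash
python3 - <<'E'
from h import *
a,_=load('wrist9');b,_=load('w10')
print(a[200,333],b[200,333],a[231,333],a[216,333],a[170,333],a[260,336], np.abs(a.astype(int)-b).max(2)[100:265,200:380].max())
cv2.imwrite('pics/c10.png',cv2.resize(b[110:270,195:400,::-1],(768,600),interpolation=cv2.INTER_CUBIC))
E
```

```text
[114 118 121] [106 109 112] [113 116 120] [104 107 111] [225 228 230] [111 116 119] 146
```

View pics/c10.png

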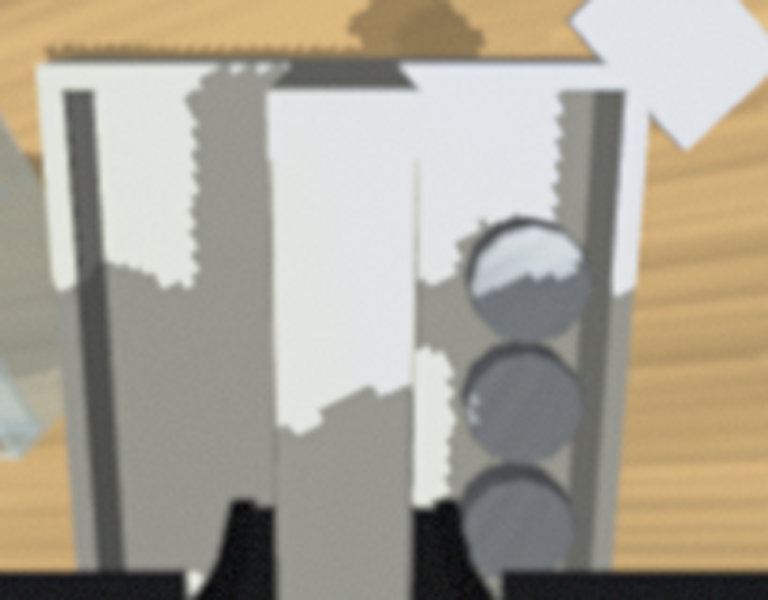

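The front counter is now at row 184 (it was at 200), so they are still sliding freely. I'll wait about 1 s.

drive_tool(targets=[[1, 0, 0, 0, 0, 0, 0], [1, 0, 0, 0, 0, 0, 0], [1, 0, 0, 0, 0, 0, 0], [1, 0, 0, 0, 0, 0, 0], [1, 0, 0, 0, 0, 0, 0], [1, 0, 0, 0, 0, 0, 0], [1, 0, 0, 0, 0, 0, 0], [1, 0, 0, 0, 0, 0, 0], [1, 0, 0, 0, 0, 0, 0], [1, 0, 0, 0, 0, 0, 0]])

```text
time: 22.45
tool_pos: [0.5299, -0.1822, 0.2116]
orientation: [-2.705, 0.403, 2.868]
wrist_force: [-0.4, 0.4, -2.4]
gripper_width: 0.018
gripper_force: 38.0
```

```bash
sed -i 's/^m=cv2.morph.*/m=((b.max(2)<135)\&(b.max(2)>85)\&(b[...,2]-b[...,0]>3)).astype(np.uint8);m=cv2.morphologyEx(m,cv2.MORPH_OPEN,np.ones((3,3),np.uint8))/' chk.py; python3 chk.py w11; python3 - <<'E'
from h import *
a,_=load('w11');im,_=snap('wrist','w12')
print(np.abs(a.astype(int)-im).max(2)[100:262,200:380].max())
cv2.imwrite('pics/c12.png',cv2.resize(im[110:270,195:400,::-1],(768,600),interpolation=cv2.INTER_CUBIC))
E
```

```text
(308, 306) 22 [66. 17.] dist to corner 141.0
(339, 203) 26 [-21.  37.] dist to corner 51.0
22.5 [ 0.424 -0.093  0.293] [1.1675646  1.9706892  0.58567084]
14
```

View pics/c12.png

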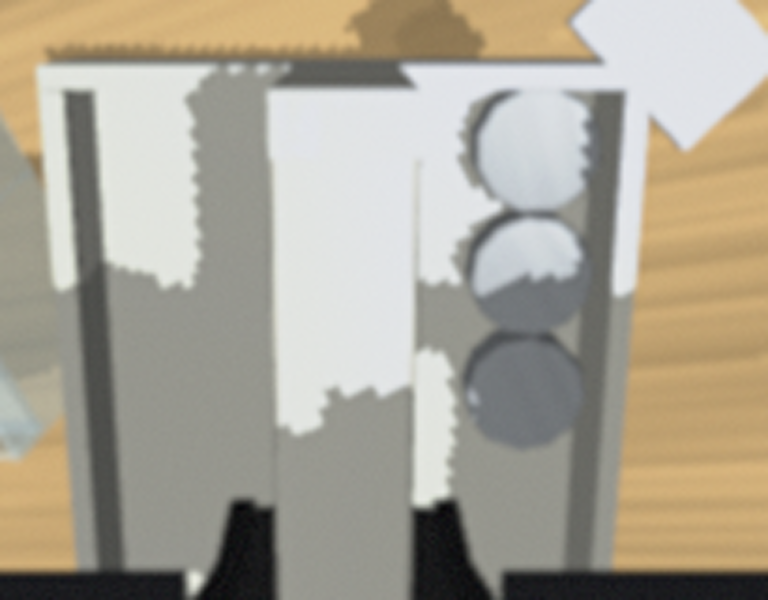

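The counters now sit still in a touching line from the lip corner: crop centres (535,150), (530,272) and (524,390). The farthest centre is about 61 mm from the corner, inside the 70 mm limit. The tray is tipped 0.586 rad and its corner is 92 mm up, so I'll hand in.

```bash
python3 -c "
from plant import bot
print(bot.finish_job())"
```

```text
the job is handed in; nothing more can be done
None
```

The right-hand tray is the heavier one by lift force; it is held about 9 cm up, tipped 0.59 rad with all three counters still in the lip corner, the lighter tray is back on the desk, and the job is handed in (no verdict was returned).

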